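# Turn the cleaver round in the knife dock

### The arm

A 6-joint arm with a two-finger parallel gripper is mounted at the origin on a cart in front of the work surface, level with it; the furniture and walls round the work are solid. World frame = base frame: x ahead of the robot, y to its left, z up, the work surface at z = 0. Lengths are in m, angles in rad, forces in N, time in s.
With the tool pointing down it reaches from about 0.3 to 0.75 m from the base axis. Payload 8.5 kg.
Tool frame: the origin (TCP) lies between the finger pads; the fingertips stand 22 mm ahead of it and the grasp point (between the pads) lies 3 mm ahead of it; z points along the fingers, y is the line along which they close (so a half turn about z gives the same grasp; the last joint's range is limited). The gripper opens to 85 mm and grips with 20 to 120 N. Pads are 22 mm wide; open, the fingers measure 114 mm over their backs; the gripper's body (76 mm by 85 mm) begins 54 mm behind the grasp point. The pads swing forward as they close: fully open they stand 13 mm farther back than shut.
Start: joints at [-1.533, 0.381, 1.297, -0, 1.464, -0.215], TCP at [0.138, -0.533, 0.253] pointing down, gripper open.
Joint ranges: [-3.11, 3.11], [-0.89, 2.33], [0.22, 2.48], [-1.42, 4.56], [0.17, 2.85], [-2.88, 2.88]. Speed limits (rad/s): [2.39, 2.39, 3.14, 3.14, 3.14, 3.14].

### API

Orientations are given as [roll, pitch, yaw] about the fixed x, y, z axes, in that order (R = Rz(yaw) Ry(pitch) Rx(roll)).
In Python, from plant import ctrl, imaging gives the robot as it stands (ctrl), with the cameras (imaging).
- The arm moves only by the tool nudge_tcp, called after ">>>" as name(argument=value, ...) on one line, values as JSON. Schema: {"type":"object","properties":{"plan":{"type":"array","items":{"type":"array","items":{"type":"number"},"minItems":7,"maxItems":7},"minItems":1,"maxItems":20},"grip_force":{"type":"number"},"only":{"type":"string"},"quiet":{"type":"boolean"},"lines":{"type":"string"}},"required":["plan"],"additionalProperties":false}. plan is a list of rows, 1 to 20 of them, each of 7 numbers: a rotation vector rx, ry, rz in parts of the range, where 1.0 means 2 rad, then dx, dy, dz in normalised numbers (1 is 0.75 m), then the finger opening in m; each row is the pose to reach, as a shift and turn from the pose commanded when the call began, along the tool's axes at that moment; what a row does not reach only later rows make up. A row lasts 1/10 s, in which the tool goes at most 0.05 m and 0.15 rad, less where a joint would pass 70% of its speed; a pose out of reach is approached as far as the arm can. The fingers move at their own pace and stop on an object; grip_force is the grip in N (left out, the last holds). Time passes only in rows, so rows that do not move let the fingers close. The tool returns the time, the measured TCP pose, the force, the opening and the grip force at its end. only (a regular expression) keeps the lines of the reply that match it, lines (a string "A,B") keeps lines A to B, and quiet returns only ok. A shift or turn number past 1, either way, is cut back to 1. Input that does not fit is refused with a message, and nothing moves.
- ctrl.observe(): the state, without advancing time (a new reading comes with each control period).
- imaging.grab_frame(name): name is "scene" or "side" or "wrist"; returns a dict with "frame" (400x640x3 uint8, red, green, blue), "fx", "fy", "cx", "cy" (pixels), "world_from_camera" (4x4, takes a point from camera to world coordinates). Camera axes: x right, y down, z forward; pixel columns grow to the right and rows downward; lengths in m; the calibration is good to about 2 mm. A picture is of the moment at which its call begins. There is no depth.
- ctrl.finish_job(): hands the job in; it is judged then, once.
The state is a dict: "clock": time; "joint_positions": joint angles; "joint_vel": joint speeds; "joint_efforts": joint torques, N m; "position": TCP position; "tcp_rot": TCP orientation; "contact_force": force on the tool from outside, world axes, zero at the start; "torque": the same for the moment, N m; "finger_gap": finger opening in m; "grasp_force": force on a finger pad.
Only numpy, scipy, OpenCV 4.12 (cv2) and the standard library are available. Lean on these libraries where they do the work, as an engineer would, in place of code of your own. Each camera call takes 0.05 s, during which the arm holds its last target. There are 200 camera calls.

### The job

One of the two cleavers in the wooden knife dock was put away handle first, so its blade sticks out. Pull it out, lay it down flat on the open worktop and let go of it to change your grip, then slide it blade first into the lane it came from until the blade is fully under the cover and only the handle shows. Do not disturb the other cleaver or the drinking glass.

Things in the scene. Friction and masses are not known exactly. Their poses are not given: they have to be found in the camera images.
- dock: Low wooden two-lane knife dock, 140 (x) x 158 (y) x 68 mm, fixed. Origin: centre of underside; x points from open mouth to closed back, z up. Straight level lanes along x, centred at y = -39 and +39, 60 mm wide, floor z = 26, cover z = 62 to 68. Cover and walls run from the mouth x = -45 to the back wall's inner face x = 63 (108 deep); the bare floor goes on as an open sill to x = -70.
- dock_mouth (a point): Point in the mouth plane of the dock (dock x = -45 mm), midway between the lanes (y = 0), at floor height (z = 26 mm); axes as the dock's. Parts reaching farther out than the sill (25 mm from here) hang free over the worktop.
- cleaver: The cleaver that starts handle first, in either lane; 200 mm, 0.16 kg (varies), lying flat. x runs from handle to blade tip. Origin: where handle and blade meet (mid length), on the handle's underside. Black handle: x -100 to 0, 24 mm wide, z 0 to 24. Steel blade: x 0 to 100, 46 mm wide, z 10 to 14. Centre of mass near x = -11: on a flat surface it rests level on the handle, the blade 10 mm up.
- cleaver_tip (a point): Middle of the front edge of that cleaver's blade (x = 100, z = 12 mm in the cleaver's frame). At the start the blade sticks about 100 mm out of the dock's mouth.
- cleaver_end (a point): Butt end of that cleaver's handle (x = -100, z = 12 mm in the cleaver's frame). At the start it is under the cover.
- other_cleaver: A second cleaver, the same in shape and size, put away the right way in the other lane: blade under the cover, handle sticking out about 100 mm. Same frame as the first. To be left alone.
- glass: Clear upright drinking glass, 81 mm in diameter, 91 mm high, standing on the worktop right of the dock. Origin: centre of its underside. To be left alone. Clear worktop to lay things on: ahead of the robot (x 0.35 to 0.48 m, y -0.13 to 0.08 m in the world). A wall cabinet hangs 0.52 m up over x > 0.55, y < 0.14 m: lean the wrist back.

How it is judged:
On the way:
1. the wrongly stowed cleaver lies flat on the worktop clear of the dock, at rest and let go (height (world z) of each of cleaver_tip, cleaver_end below 0.022 m and horizontal distance between cleaver and dock_mouth above 0.12 m and linear speed of cleaver below 0.02 m/s and angular speed of cleaver below 0.2 rad/s and contact force between the fingers and cleaver below 0.1 N), for 0.2 s.
At the end, for the whole second after the job is handed in: The cleaver lies at rest and let go in its lane of the dock, the right way round: blade first under the cover with not more than 6 mm of the blade showing, handle outside, resting level on the dock's floor and sill. The other cleaver and the glass are where they were (x of cleaver_tip in the frame of dock between 0.049 and 0.07 m and y of cleaver_tip in the frame of dock between -0.072 and 0.072 m and z of cleaver_tip in the frame of dock between 0.026 and 0.062 m and x of cleaver_end in the frame of dock between -0.155 and -0.12 m and z of cleaver_end in the frame of dock between 0.026 and 0.055 m and linear speed of cleaver below 0.02 m/s and angular speed of cleaver below 0.2 rad/s and contact force between the fingers and cleaver below 0.1 N); the robot touches nothing.
It fails at once if the other cleaver is shifted by more than 20 mm (distance of other_cleaver from where it was at the start of the episode above 0.02 m).
It fails at once if the glass is shifted by more than 20 mm (distance of glass from where it was at the start of the episode above 0.02 m).
It fails at once if the glass is tipped (angle between glass's own z axis and vertical above 0.3 rad).
It also fails if it takes over 58 s, if anything falls off the work surface, if the arm or the gripper's body presses on something with over 40 N, if the wrist force passes 120 N, or if a joint passes its speed limit or range.

## Working session

There is one attempt and no reset: what is moved stays moved. The work goes in short steps, Python scripts to look and compute and a tool call to move; the robot and the scene stay as the last step left them, time stands still between calls to the robot, and variables do not carry over. Pictures are saved under pics/ and viewed, at most 12 in all, crops included, and the job is handed in when it is done.

```bash
ls; mkdir -p pics
```

Create h.py:
```python
import cv2,numpy as np
from plant import ctrl, imaging
from scipy.spatial.transform import Rotation as R
def snap(n,fn=None):
    f=imaging.grab_frame(n)
    if fn: cv2.imwrite('pics/'+fn,f['frame'][:,:,::-1]); np.savez('pics/'+fn+'.npz',**f)
    return f
def ray(f,u,v):
    T=np.array(f['world_from_camera']); d=T[:3,:3]@np.array([(u-f['cx'])/f['fx'],(v-f['cy'])/f['fy'],1]); return T[:3,3],d/np.linalg.norm(d)
def onz(f,u,v,z):
    o,d=ray(f,u,v); return o+d*(z-o[2])/d[2]
def tri(f1,p1,f2,p2):
    o1,d1=ray(f1,*p1);o2,d2=ray(f2,*p2)
    s=np.linalg.lstsq(np.c_[d1,-d2],o2-o1,rcond=None)[0]
    a=o1+d1*s[0];b=o2+d2*s[1]; return (a+b)/2,np.linalg.norm(a-b)
def proj(f,p):
    T=np.linalg.inv(np.array(f['world_from_camera'])); c=T[:3,:3]@np.array(p)+T[:3,3]; return c[0]/c[2]*f['fx']+f['cx'],c[1]/c[2]*f['fy']+f['cy']
```

Run:
```python
from h import *
for n in('scene','side','wrist'):
    f=snap(n,n+'0.png'); print(n,np.round(f['world_from_camera'],3).tolist(),f['fx'])
s=ctrl.observe(); print(s)
```

```text
pics
plant.py
scene [[-0.462, -0.676, 0.575, 0.056], [-0.887, 0.343, -0.309, 0.343], [0.011, -0.652, -0.758, 0.731], [0.0, 0.0, 0.0, 1.0]] 479.54884324962853
side [[-0.944, -0.211, 0.254, 0.365], [-0.33, 0.579, -0.745, 0.736], [0.01, -0.787, -0.616, 0.602], [0.0, 0.0, 0.0, 1.0]] 492.710431999902
wrist [[0.25, -0.934, -0.256, 0.201], [-0.968, -0.242, -0.065, -0.516], [-0.001, 0.264, -0.965, 0.374], [0.0, 0.0, 0.0, 1.0]] 285.64016720903146
{'clock': 0.15, 'joint_positions': array([-1.53329178e+00,  3.81068481e-01,  1.29801189e+00, -1.29492578e-06,
        1.46360436e+00, -2.15309849e-01]), 'joint_vel': array([-0.00025051, -0.00059   , -0.00452059,  0.00028503,  0.00238201,
       -0.00020672]), 'joint_efforts': array([ 1.84258068e-03, -4.48628461e+01, -2.31344765e+01, -2.54187598e-04,
        3.85930980e-03, -3.79008611e-05]), 'position': array([ 0.13755645, -0.53232748,  0.25286418]), 'tcp_rot': array([-3.14052551e+00, -2.32065683e-04,  2.52814410e-01]), 'contact_force': array([0.18977428, 0.30569395, 0.18000739]), 'torque': array([0.03959166, 0.02576177, 0.00758358]), 'grasp_force': 0.0, 'finger_gap': 0.08519171112575546}
```

View pics/scene0.png

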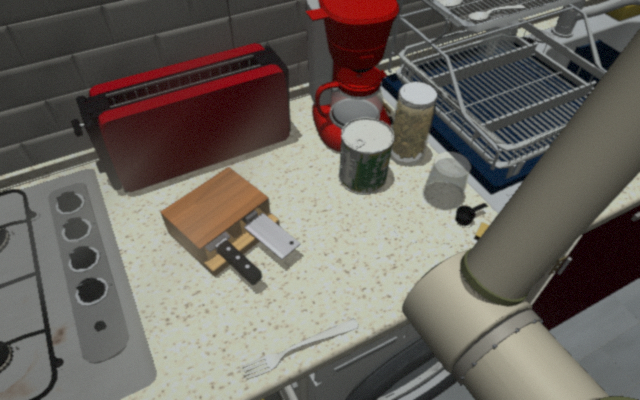

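View pics/side0.png

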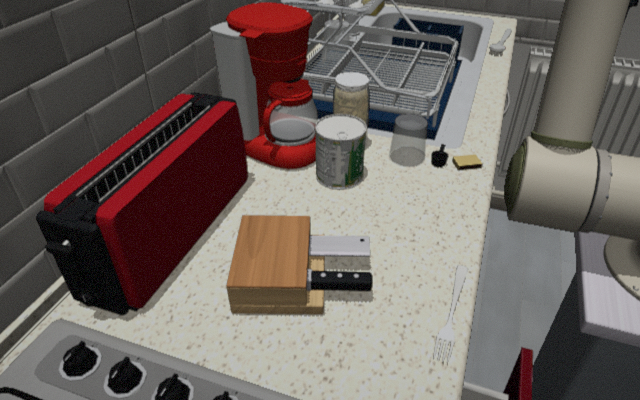

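The scene view shows the dock at about (215,215), the blade sticking out at (275,238), the other handle at (240,260) and the glass at (447,180). The side view shows the blade at (340,245), the handle at (340,281) and the dock at (275,265).

Run:
```python
import cv2,numpy as np
a=cv2.imread('pics/scene0.png')[160:300,150:310];b=cv2.imread('pics/side0.png')[205:325,220:380]
im=np.vstack([cv2.resize(x,None,fx=4.0 if 0 else 2.2*1,fy=2.2,interpolation=cv2.INTER_CUBIC) for x in(a,b)])
a=cv2.resize(a,(400*1,350),interpolation=cv2.INTER_CUBIC);b=cv2.resize(b,(400,300),interpolation=cv2.INTER_CUBIC)
b=cv2.copyMakeBorder(b,0,50,0,0,cv2.BORDER_CONSTANT)
cv2.imwrite('pics/c1.png',np.hstack([a,b]))
```

```text
(no output)
```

View pics/c1.png

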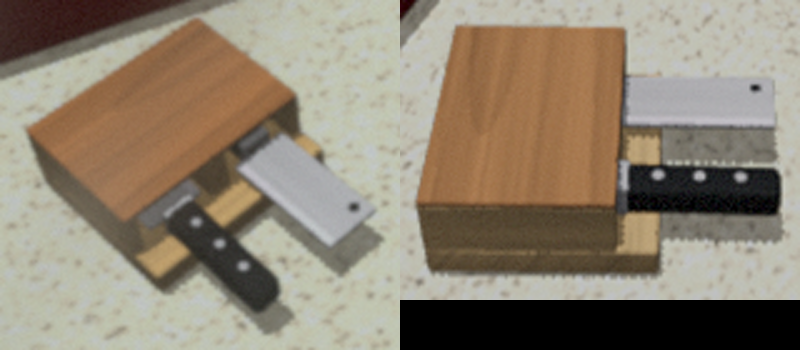

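The enlarged crops give the cover corners, the blade's tip corners and the handle's edges at 2.5x. I'll triangulate these.

Run:
```python
from h import *
a=np.load('pics/scene0.png.npz');b=np.load('pics/side0.png.npz')
P={'coverBR':((198,18),(57,26)),'coverBL':((27,129),(17,203)),'coverML':((127,222),(216,204)),'coverMR':((298,95),(224,28)),
'tipR':((375,210),(374,80)),'tipL':((331,245),(374,126)),'blR':((275,136),(227,77)),'hole':((354,206),(355,88)),'otherEnd':((262,300),(378,190)),'rivet':((243,266),(340,177)),'rivet1':((196,222),(258,174)),'bolsterR':((187,194),(229,160))}
for k,(p,q) in P.items():
    X,e=tri(a,(p[0]/2.5+150,p[1]/2.5+160),b,(q[0]/2.5+220,q[1]/2.5+205)); print(k,X.round(4),round(e,4))
# glass base
print('glass', onz(a,445,203,0), onz(b,408,160,0), tri(a,(447,163),b,(410,122)))
```

```text
coverBR [0.7081 0.1839 0.0636] 0.0009
coverBL [0.6578 0.3324 0.064 ] 0.0022
coverML [0.5496 0.2947 0.0638] 0.0009
coverMR [0.6018 0.1465 0.0626] 0.0006
tipR [0.4988 0.1347 0.0378] 0.0019
tipL [0.4877 0.1741 0.0352] 0.0022
blR [0.59   0.1715 0.0425] 0.0004
hole [0.5087 0.1463 0.0375] 0.002
otherEnd [0.4678 0.2333 0.0406] 0.0018
rivet [0.4921 0.2362 0.0478] 0.0008
rivet1 [0.5394 0.2515 0.0486] 0.0007
bolsterR [0.5595 0.2499 0.0535] 0.0031
glass [ 0.48184717 -0.18019632  0.        ] [ 0.49437132 -0.17278212  0.        ] (array([ 0.5021087 , -0.17515047,  0.09416237]), np.float64(0.004379523785436026))
```

Add to h.py:
```python
def go(x,y,z,yaw):
    s=ctrl.observe(); R0=R.from_euler('xyz',s['tcp_rot']); Rt=R.from_euler('xyz',[np.pi,0,yaw])
    d=R0.inv().apply(np.array([x,y,z])-s['position']); r=(R0.inv()*Rt).as_rotvec()
    print('row',r.round(3),d.round(4),'n',round(max(np.linalg.norm(d)/.05,np.linalg.norm(r)/.15),1))
```

Run:
```python
from h import *
go(.533,.168,.17,.338)
a=np.load('pics/scene0.png.npz');print([onz(a,*p,0) for p in((244,372),(356,326))])
```

```text
row [-0.001 -0.    -0.085] [ 0.558  -0.5791  0.0836] n 16.2
[array([0.34872383, 0.30496187, 0.        ]), array([0.33545693, 0.11364843, 0.        ])]
```

The rows are not in the units I measure in: shifts go in shares of 0.75 m and turns go in shares of 2 rad. I convert before sending: -0.579 m / 0.75 = -0.772, 0.25 m / 0.75 = 0.3333, -0.085 rad / 2 = -0.0425.

>>> nudge_tcp(plan=[[0,0,0,0.3333,-0.3467,0,0.085],[0,0,0,0.3333,-0.3467,0,0.085],[0,0,0,0.3333,-0.3467,0,0.085],[0,0,0,0.3333,-0.3467,0,0.085],[0,0,0,0.3333,-0.3467,0,0.085],[0,0,0,0.3333,-0.3467,0,0.085],[0,0,0,0.3333,-0.3467,0,0.085],[0,0,0,0.3333,-0.3467,0,0.085],[0,0,-0.0425,0.744,-0.772,0.1107,0.085],[0,0,-0.0425,0.744,-0.772,0.1107,0.085],[0,0,-0.0425,0.744,-0.772,0.1107,0.085],[0,0,-0.0425,0.744,-0.772,0.1107,0.085],[0,0,-0.0425,0.744,-0.772,0.1107,0.085],[0,0,-0.0425,0.744,-0.772,0.1107,0.085],[0,0,-0.0425,0.744,-0.772,0.1107,0.085],[0,0,-0.0425,0.744,-0.772,0.1107,0.085],[0,0,-0.0425,0.744,-0.772,0.1107,0.085],[0,0,-0.0425,0.744,-0.772,0.1107,0.085],[0,0,-0.0425,0.744,-0.772,0.1107,0.085],[0,0,-0.0425,0.744,-0.772,0.1107,0.085]], grip_force=80)

```text
clock: 2.15
position: [0.5329, 0.1666, 0.1704]
tcp_rot: [3.141, 0.0, 0.337]
contact_force: [-0.4, 0.1, 1.3]
finger_gap: 0.085
grasp_force: 0.0
```

Run:
```python
from h import *
f=snap('wrist','w1.png'); g=snap('scene','scene1.png'); print(ctrl.observe()['position'],ctrl.observe()['tcp_rot'],ctrl.observe()['joint_positions'])
cv2.imwrite('pics/w1s.png',np.hstack([cv2.resize(f['frame'][:,:,::-1],(640,400))]))
```

```text
[0.53288562 0.16639584 0.17078324] [ 3.14135195e+00 -3.59959088e-04  3.36076508e-01] [ 9.06629654e-02  4.67088183e-01  1.40803416e+00 -1.53091179e-04
  1.26606265e+00  1.32542873e+00]
```

View pics/w1.png

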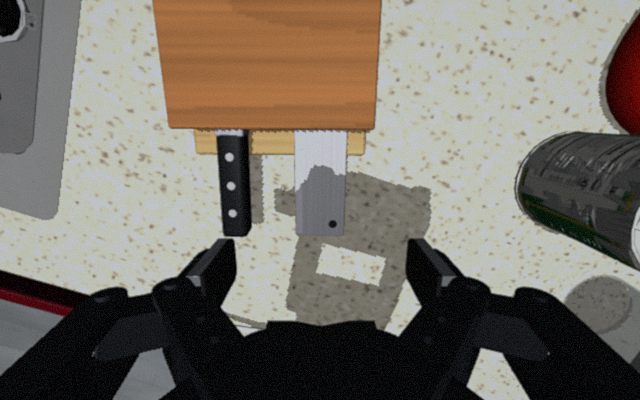

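The wrist view shows the blade with its tip edge at row 235, columns 296–344. It is centred between the fingers and parallel to them; the other handle spans columns 218–250.

Run:
```python
from h import *
w=np.load('pics/w1.png.npz');a=np.load('pics/scene0.png.npz');b=np.load('pics/side0.png.npz')
tl,tr,ho=(296,235),(344,235),(333,224)
for n,wp,sp,bp in(('L',tl,(282.4,258),(369.6,255.4)),('R',tr,(300,244),(369.6,237)),('hole',ho,(291.6,242.4),(362,240.2))):
    print(n,onz(w,*wp,.04).round(4),tri(w,wp,a,sp),tri(w,wp,b,bp))
m=np.array([.5757,.2206]);d=np.array([.9435,.3313]);n=np.array([-.3313,.9435])
for nm,p,z in(('tip',(320,235),.04),('mouthblade',(320,131),.04),('handleEnd',(237,235),.05),('hR',(250,235),.045),('hL',(224,235),.045),('covL',(170,128),.068),('covR',(375,129),.068)):
    X=onz(w,*p,z); print(nm,X.round(4),'along',((X[:2]-m)@d).round(4),'lat',((X[:2]-m)@n).round(4))
go(.533,.168,.048,.338)
```

```text
L [0.4845 0.1747 0.04  ] (array([0.48507872, 0.17487143, 0.04126302]), np.float64(0.00023009648951635502)) (array([0.48504999, 0.17557713, 0.03731797]), np.float64(0.0037476025206588407))
R [0.4996 0.1316 0.04  ] (array([0.49935858, 0.13286032, 0.03873648]), np.float64(0.003006482070617579)) (array([0.49822277, 0.13088703, 0.03417299]), np.float64(0.0018898604446387721))
hole [0.5066 0.1453 0.04  ] (array([0.50726466, 0.14620764, 0.04149005]), np.float64(0.0013009338047789724)) (array([0.5069666 , 0.14568983, 0.03727291]), np.float64(0.0029125435010065185))
tip [0.492  0.1531 0.04  ] along -0.1013 lat -0.0359
mouthblade [0.5833 0.1851 0.04  ] along -0.0046 lat -0.036
handleEnd [0.4711 0.2261 0.05  ] along -0.0969 lat 0.0398
hR [0.4725 0.2154 0.045 ] along -0.0991 lat 0.0293
hL [0.4645 0.2383 0.045 ] along -0.099 lat 0.0535
covL [0.5488 0.2943 0.068 ] along -0.001 lat 0.0784
covR [0.5999 0.1463 0.068 ] along -0.0018 lat -0.0781
row [ 0.    -0.    -0.002] [ 0.0006 -0.0015  0.1228] n 2.5
```

To row units: 0.122 m / 0.75 = 0.1627, -0.001 m / 0.75 = -0.0013.

>>> nudge_tcp(plan=[[0,0,0,0,0,0.0667,0.07],[0,0,0,0,-0.0013,0.12,0.07],[0,0,0,0,-0.0013,0.1627,0.07],[0,0,0,0,-0.0013,0.1627,0.07],[0,0,0,0,-0.0013,0.1627,0.07],[0,0,0,0,-0.0013,0.1627,0.03],[0,0,0,0,-0.0013,0.1627,0.03],[0,0,0,0,-0.0013,0.1627,0.03],[0,0,0,0,-0.0013,0.1627,0.03],[0,0,0,0,-0.0013,0.1627,0.03],[0,0,0,0,-0.0013,0.1627,0.03],[0,0,0,0,-0.0013,0.1627,0.03],[0,0,0,0,-0.0013,0.1627,0.03]], grip_force=80)

```text
clock: 3.55
position: [0.5332, 0.1686, 0.0486]
tcp_rot: [3.141, -0.001, 0.338]
contact_force: [2.6, -2.1, 5.5]
finger_gap: 0.043
grasp_force: 80.8
```

To row units: -0.125 m / 0.75 = -0.1667, -0.1 m / 0.75 = -0.1333.

>>> nudge_tcp(plan=[[0,0,0,0,0,-0.0053,0.03],[0,0,0,0,0,-0.0053,0.03],[0,0,0,-0.0267,0,-0.0053,0.03],[0,0,0,-0.0533,0,-0.0053,0.03],[0,0,0,-0.08,0,-0.0067,0.03],[0,0,0,-0.1067,0,-0.008,0.03],[0,0,0,-0.1333,0,-0.008,0.03],[0,0,0,-0.1667,0,-0.008,0.03],[0,0,0,-0.1667,0,-0.008,0.03]], grip_force=100)

```text
clock: 4.45
position: [0.4109, 0.127, 0.0537]
tcp_rot: [-3.14, 0.006, 0.338]
contact_force: [0.4, 0.2, -2.1]
finger_gap: 0.0423
grasp_force: 101.3
```

Run:
```python
from h import *
f=snap('side','s2.png');g=snap('scene','g2.png')
cv2.imwrite('pics/c2.png',np.hstack([g['frame'][120:340,150:450,::-1],f['frame'][160:380,200:600,::-1]]))
```

```text
(no output)
```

View pics/c2.png

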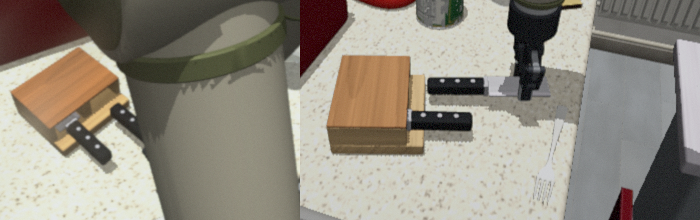

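The side view shows the cleaver fully out of the dock and level: its handle spans crop columns 428–485, the dock's sill ends at 424, and the other cleaver has not moved.

Run:
```python
from h import *
go(.405,-.078,.12,1.571)
```

```text
row [-1.000e-03  1.000e-03 -1.233e+00] [-0.077   0.1905 -0.0658] n 8.2
```

To row units: 0.19 m / 0.75 = 0.2533, 0.17 m / 0.75 = 0.2267, -1.233 rad / 2 = -0.6165.

>>> nudge_tcp(plan=[[0,0,0,0,0,-0.04,0.03],[0,0,0,-0.0133,0,-0.088,0.03],[0,0,-0.07,-0.0267,0.0333,-0.088,0.03],[0,0,-0.14,-0.04,0.0667,-0.088,0.03],[0,0,-0.21,-0.0533,0.1,-0.088,0.03],[0,0,-0.28,-0.0667,0.1333,-0.088,0.03],[0,0,-0.35,-0.08,0.1667,-0.088,0.03],[0,0,-0.42,-0.0933,0.2,-0.088,0.03],[0,0,-0.49,-0.1027,0.2267,-0.088,0.03],[0,0,-0.56,-0.1027,0.2533,-0.088,0.03],[0,0,-0.6165,-0.1027,0.2533,-0.088,0.03],[0,0,-0.6165,-0.1027,0.2533,-0.088,0.03],[0,0,-0.6165,-0.1027,0.2533,-0.088,0.03]], grip_force=100)

```text
clock: 5.85
position: [0.4053, -0.0774, 0.1202]
tcp_rot: [-3.141, -0.0, 1.568]
contact_force: [0.7, -0.2, -0.6]
finger_gap: 0.0425
grasp_force: 102.0
```

Run:
```python
from h import *
f=snap('side','s3.png')
go(.405,-.078,.027,1.571)
```

```text
row [-0.    -0.    -0.002] [-0.0007 -0.0002  0.0933] n 1.9
```

View pics/s3.png

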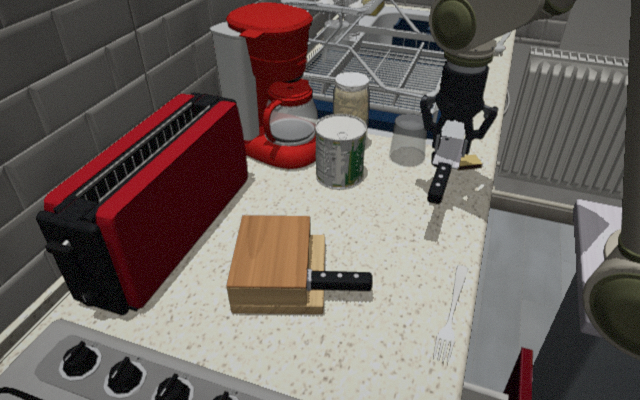

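The cleaver is held over the worktop with its handle at about (440,182), pointing towards the camera. The glass at (408,138) is clear of it.

To row units: 0.096 m / 0.75 = 0.128, 0.095 m / 0.75 = 0.1267.

>>> nudge_tcp(plan=[[0,0,0,0,0,0.0533,0.03],[0,0,0,0,0,0.1067,0.03],[0,0,0,0,0,0.1213,0.03],[0,0,0,0,0,0.124,0.03],[0,0,0,0,0,0.1267,0.03],[0,0,0,0,0,0.128,0.03],[0,0,0,0,0,0.128,0.03]], grip_force=100)

```text
clock: 6.6
position: [0.4054, -0.0776, 0.025]
tcp_rot: [3.14, 0.001, 1.57]
contact_force: [0.3, 1.1, 0.9]
finger_gap: 0.0422
grasp_force: 102.4
```

Contact is just starting; I'll go down 2 mm more, release, back off upward and look.

To row units: -0.14 m / 0.75 = -0.1867, -0.09 m / 0.75 = -0.12.

>>> nudge_tcp(plan=[[0,0,0,0,0,0.0013,0.03],[0,0,0,0,0,0.0027,0.03],[0,0,0,0,0,0.0027,0.06],[0,0,0,0,0,0.0027,0.06],[0,0,0,0,0,0.0027,0.06],[0,0,0,0,0,0.0027,0.07],[0,0,0,0,0,0.0027,0.07],[0,0,0,0,0,-0.0533,0.07],[0,0,0,-0.04,0,-0.12,0.07],[0,0,0,-0.0933,0,-0.1867,0.07],[0,0,0,-0.0933,0,-0.1867,0.07],[0,0,0,-0.0933,0,-0.1867,0.07],[0,0,0,-0.0933,0,-0.1867,0.07]], grip_force=80)

```text
clock: 7.9
position: [0.4046, -0.1471, 0.1637]
tcp_rot: [-3.141, -0.001, 1.57]
contact_force: [-0.7, -0.1, 0.3]
finger_gap: 0.0702
grasp_force: 0.0
```

Run:
```python
from h import *
print(ctrl.observe()['position'])
f=snap('wrist','w4.png')
g=snap('side','s4.png')
cv2.imwrite('pics/c4.png',np.hstack([cv2.resize(f['frame'][:,:,::-1],(480,300)),cv2.resize(g['frame'][100:250,360:510,::-1],(300,300),interpolation=cv2.INTER_CUBIC)]))
```

```text
[ 0.40460382 -0.14714065  0.16369753]
```

View pics/c4.png

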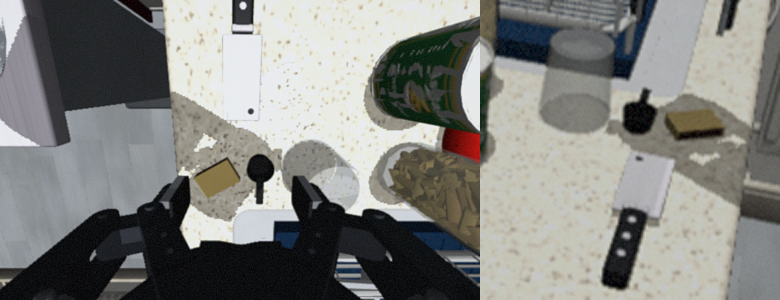

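The wrist view shows the cleaver lying flat with its blade tip at full-frame (297–344, 159), tip towards the glass. The side view shows the handle end at about (427,242). Next I'll go over the handle and measure it.

To row units: 0.15 m / 0.75 = 0.2, 0.1 m / 0.75 = 0.1333.

>>> nudge_tcp(plan=[[0,0,0,0.0667,0,0,0.07],[0,0,0,0.1333,0,0,0.07],[0,0,0,0.2,0,0,0.07],[0,0,0,0.2,0,0,0.07],[0,0,0,0.2,0,0,0.07]], grip_force=80)

```text
clock: 8.5
position: [0.4045, 0.0038, 0.1635]
tcp_rot: [-3.14, -0.0, 1.575]
contact_force: [-1.0, 0.2, 0.4]
finger_gap: 0.07
grasp_force: 0.0
```

Run:
```python
from h import *
f=snap('wrist','w5.png');g=snap('side','s5.png')
w4=np.load('pics/w4.png.npz')
def dark(f,roi):
    u0,u1,v0,v1=roi; m=np.zeros((400,640),np.uint8); m[v0:v1,u0:u1]=(f['frame'][v0:v1,u0:u1].max(2)<60)*255
    n,l,s,c=cv2.connectedComponentsWithStats(m); i=1+s[1:,4].argmax(); M=(l==i).astype(np.uint8)
    r=cv2.minAreaRect(cv2.findNonZero(M)); return s[i],r
print(dark(f,(240,400,0,240)),dark(g,(400,470,190,260)))
cv2.imwrite('pics/c5.png',np.hstack([f['frame'][0:260,160:480,::-1],g['frame'][100:360,360:620,::-1]]))
```

```text
(array([ 312,  108,   26,  100, 1519], dtype=int32), ((324.308837890625, 157.51470947265625), (24.268714904785156, 99.29267120361328), 1.0416266918182373)) (array([421, 204,  22,  40, 471], dtype=int32), ((431.591796875, 223.5275421142578), (13.313787460327148, 40.516056060791016), 16.69924545288086))
```

View pics/c5.png

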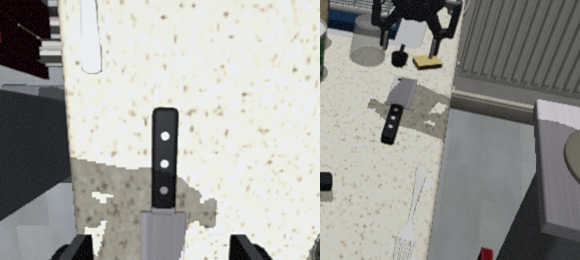

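The wrist view shows the handle with its rivets at full-frame (325,136), (324,163) and (324,190), its end at row 108 and its junction with the blade at row 208.

Run:
```python
from h import *
w=np.load('pics/w5.png.npz');b=np.load('pics/side0.png.npz')
for p,q in(((325,136),(430,233)),((324,163),(434,222)),((324,190),(439,210))): print(tri(w,p,b,q))
for z in(.02,.024): print(onz(w,325,108,z).round(4),onz(w,324,208,z).round(4),onz(w,312,140,z).round(4),onz(w,337,140,z).round(4))
go(.407,.03,.027,1.571)
```

```text
(array([0.40673194, 0.0522606 , 0.00390371]), np.float64(0.0011233283372741561))
(array([0.40531074, 0.02694869, 0.01003035]), np.float64(0.00228520128829879))
(array([0.40355018, 0.00256333, 0.02055255]), np.float64(0.005965023914731182))
[0.4069 0.0777 0.02  ] [ 0.4067 -0.0155  0.02  ] [0.3952 0.0497 0.02  ] [0.4181 0.0498 0.02  ]
[0.4068 0.0776 0.024 ] [ 0.4066 -0.0142  0.024 ] [0.3954 0.05   0.024 ] [0.4179 0.0501 0.024 ]
row [-0.001 -0.    -0.   ] [0.028  0.0021 0.1368] n 2.8
```

To row units: 0.136 m / 0.75 = 0.1813, 0.03 m / 0.75 = 0.04.

>>> nudge_tcp(plan=[[0,0,0,0.0373,0.0013,0.04,0.06],[0,0,0,0.0373,0.0027,0.0933,0.06],[0,0,0,0.0373,0.0027,0.1467,0.06],[0,0,0,0.0373,0.0027,0.1813,0.06],[0,0,0,0.0373,0.0027,0.1813,0.06],[0,0,0,0.0373,0.0027,0.1813,0.015],[0,0,0,0.0373,0.0027,0.1813,0.015],[0,0,0,0.0373,0.0027,0.1813,0.015],[0,0,0,0.0373,0.0027,0.1813,0.015],[0,0,0,0.0373,0.0027,0.1813,0.015],[0,0,0,0.0373,0.0027,0.1813,0.015],[0,0,0,0.0373,0.0027,0.1813,0.015]], grip_force=80)

```text
clock: 9.8
position: [0.4079, 0.03, 0.0299]
tcp_rot: [3.138, 0.001, 1.571]
contact_force: [-1.4, -2.6, 7.3]
finger_gap: 0.022
grasp_force: 79.2
```

Run:
```python
from h import *
# pre-insert: grip at x=-50 of cleaver; tip 40 mm before the mouth
m=np.array([.575,.2203]);d=np.array([.9435,.3313]);n=np.array([-.3313,.9435])
t=m-.037*n-d*(.15+.03); print(t)
go(t[0],t[1],.1,3.48)
```

```text
[0.4174281 0.1257565]
row [ 1.000e-03  4.000e-03 -1.909e+00] [ 0.0957  0.0098 -0.0702] n 12.7
```

To row units: -0.1 m / 0.75 = -0.1333, 0.07 m / 0.75 = 0.0933, -1.909 rad / 2 = -0.9545.

>>> nudge_tcp(plan=[[0,0,0,0,0,-0.0533,0.015],[0,0,0,0,0,-0.1067,0.015],[0,0,-0.07,0,0,-0.1333,0.015],[0,0,-0.14,0,0,-0.1333,0.015],[0,0,-0.21,0.0133,0,-0.1333,0.015],[0,0,-0.28,0.0267,0,-0.1333,0.015],[0,0,-0.35,0.04,0,-0.1333,0.015],[0,0,-0.42,0.0533,0,-0.1333,0.015],[0,0,-0.49,0.0667,0,-0.1333,0.015],[0,0,-0.56,0.08,0,-0.1333,0.015],[0,0,-0.63,0.0933,0,-0.1333,0.015],[0,0,-0.7,0.1067,0.0133,-0.1333,0.015],[0,0,-0.77,0.12,0.0133,-0.1333,0.015],[0,0,-0.84,0.128,0.0133,-0.1333,0.015],[0,0,-0.91,0.128,0.0133,-0.1333,0.015],[0,0,-0.9545,0.128,0.0133,-0.1333,0.015],[0,0,-0.9545,0.128,0.0133,-0.1333,0.015],[0,0,-0.9545,0.128,0.0133,-0.1333,0.015]], grip_force=100)

```text
clock: 11.6
position: [0.417, 0.1263, 0.129]
tcp_rot: [-3.141, 0.001, -2.806]
contact_force: [0.5, 0.0, -0.9]
finger_gap: 0.0217
grasp_force: 98.8
```

Run:
```python
from h import *
s=ctrl.observe();print(s['tcp_rot'],s['joint_positions'])
g=snap('side','s6.png');h=snap('scene','g6.png');w=snap('wrist','w6.png')
cv2.imwrite('pics/c6.png',np.hstack([cv2.resize(g['frame'][160:335,200:480,::-1],(480,300),interpolation=cv2.INTER_CUBIC),h['frame'][80:380,130:430,::-1]]))
```

```text
[-3.14126308e+00  9.86573802e-04 -2.80598984e+00] [ 2.11482548e-02  3.34224833e-01  1.79414003e+00 -9.75127234e-06
  1.01218766e+00 -1.88524556e+00]
```

View pics/c6.png

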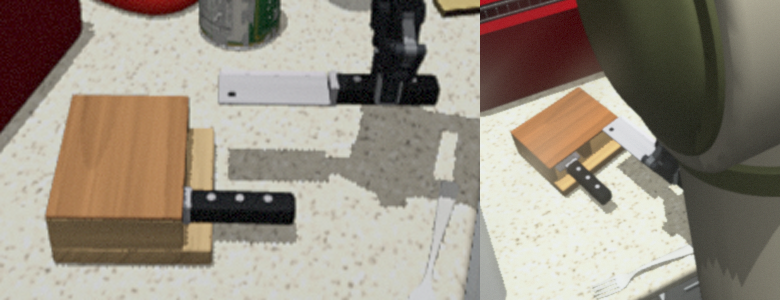

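The side view shows the cleaver held level with its blade pointing at the dock and its tip edge at crop (219, 69–104). The scene view shows the tip corners at crop (624,114) and (604,131).

Run:
```python
from h import *
g=np.load('pics/side0.png.npz');h=np.load('pics/scene0.png.npz')
c=480/280
q=[((u-350),(v+80)) for u,v in((624,114),(604,131))]; p=[(u/c+200,v/c+160) for u,v in((219,69),(218,104))]
X=[tri(h,a,g,b) for a,b in zip(q,p)]; print(X)
m=np.array([.575,.2203]);d=np.array([.9435,.3313]);n=np.array([-.3313,.9435])
s=ctrl.observe()
# height from plane z=TCP-0.030+0.014
z=s['position'][2]-.016
for a,b in zip(q,p):
    for Y in(onz(h,*a,z),onz(g,*b,z)): print('along',((Y[:2]-m)@d).round(4),'lat',((Y[:2]-m)@n).round(4))
T=s['position'][:2]-m; print('tcp',(T@d).round(4),(T@n).round(4), 'yaw-d',s['tcp_rot'][2]+np.pi-.338)
```

```text
[(array([0.56887013, 0.14896514, 0.10810446]), np.float64(0.0010513094202170192)), (array([0.55382422, 0.19289592, 0.10391156]), np.float64(0.000602609869281081))]
along -0.0319 lat -0.0632
along -0.0297 lat -0.0589
along -0.0352 lat -0.0143
along -0.0289 lat -0.0092
tcp -0.1802 -0.0363 yaw-d -0.0013658147915477925
```

To row units: -0.08 m / 0.75 = -0.1067, -0.02 m / 0.75 = -0.0267.

>>> nudge_tcp(plan=[[0,0,0,0,0,0.0533,0.015],[0,0,0,0,0,0.0933,0.015],[0,0,0,0,0,0.0933,0.015],[0,0,0,-0.0267,0,0.0933,0.015],[0,0,0,-0.0533,0,0.0933,0.015],[0,0,0,-0.08,0,0.0933,0.015],[0,0,0,-0.1067,0,0.0933,0.015],[0,0,0,-0.1067,0,0.0933,0.015]], grip_force=100)

```text
clock: 12.55
position: [0.4951, 0.1534, 0.06]
tcp_rot: [-3.141, 0.004, -2.804]
contact_force: [0.1, 0.2, -0.9]
finger_gap: 0.0215
grasp_force: 98.7
```

To row units: -0.047 m / 0.75 = -0.0627, -0.045 m / 0.75 = -0.06.

>>> nudge_tcp(plan=[[0,0,0,-0.02,0,0,0.015],[0,0,0,-0.04,0,0,0.015],[0,0,0,-0.0533,0,0,0.015],[0,0,0,-0.06,0,0,0.015],[0,0,0,-0.0627,0,0,0.015],[0,0,0,-0.0627,0,0.0027,0.015],[0,0,0,-0.0627,0,0.004,0.015],[0,0,0,-0.0627,0,0.004,0.015]], grip_force=100)

```text
clock: 13.35
position: [0.5365, 0.1684, 0.0559]
tcp_rot: [-3.141, 0.0, -2.803]
contact_force: [-1.9, -1.1, 4.3]
finger_gap: 0.0219
grasp_force: 99.7
```

Run:
```python
from h import *
w=snap('wrist','w7.png');g=snap('side','s7.png')
cv2.imwrite('pics/c7.png',np.hstack([w['frame'][0:300,160:480,::-1],cv2.resize(g['frame'][205:325,220:400,::-1],(450,300),interpolation=cv2.INTER_CUBIC)]))
```

```text
(no output)
```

View pics/c7.png

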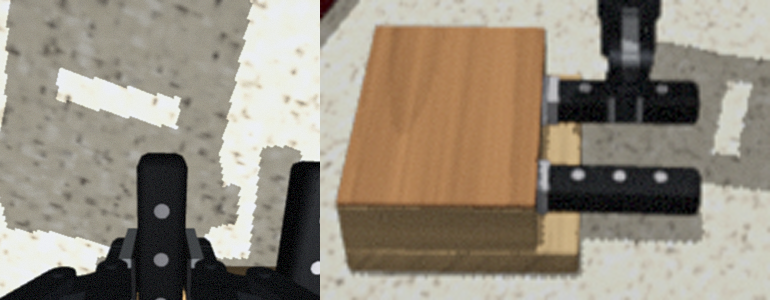

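The wrist view shows the handle end at full-frame (322,153) and the other handle's end at (467,162). The side view shows both handles reaching out about equally, at crop columns 698 and 701.

Run:
```python
from h import *
w=np.load('pics/w7.png.npz');b=np.load('pics/side0.png.npz')
m=np.array([.575,.2203]);d=np.array([.9435,.3313]);n=np.array([-.3313,.9435])
def pr(k,Y): print(k,'along',((Y[:2]-m)@d).round(4),'lat',((Y[:2]-m)@n).round(4))
for z in(.045,.05): pr('end',onz(w,322,153,z)); pr('other',onz(w,468,162,z))
for k,u,v in(('end',698,100),('other',700,190),('mouthtop',545,28)): pr(k,onz(b,(u-320)/2.5+220,v/2.5+205,.068 if k=='mouthtop' else .04))
pr('tcp',ctrl.observe()['position'])
```

```text
end along -0.1049 lat -0.0354
other along -0.1008 lat 0.0326
end along -0.1055 lat -0.0354
other along -0.1015 lat 0.03
end along -0.1018 lat -0.0327
other along -0.0976 lat 0.0462
mouthtop along -0.0003 lat -0.0718
tcp along -0.0535 lat -0.0362
```

Ours sits about 4 mm further out than the other, so I'll push it in 5 mm more, then release.

To row units: -0.006 m / 0.75 = -0.008, -0.004 m / 0.75 = -0.0053.

>>> nudge_tcp(plan=[[0,0,0,-0.0027,0,-0.0013,0.015],[0,0,0,-0.0053,0,-0.0013,0.015],[0,0,0,-0.008,0,-0.0013,0.015],[0,0,0,-0.008,0,-0.0013,0.015],[0,0,0,-0.008,0,0,0.015],[0,0,0,-0.008,0,0,0.015]], grip_force=100)

```text
clock: 14.05
position: [0.5427, 0.1706, 0.056]
tcp_rot: [-3.141, 0.001, -2.803]
contact_force: [-2.0, -0.1, 4.6]
finger_gap: 0.0217
grasp_force: 99.8
```

Run:
```python
from h import *
m=np.array([.575,.2203]);d=np.array([.9435,.3313])
print((ctrl.observe()['position'][:2]-m)@d)
```

```text
-0.046960422751388724
```

To row units: -0.15 m / 0.75 = -0.2, -0.11 m / 0.75 = -0.1467.

>>> nudge_tcp(plan=[[0,0,0,0,0,0,0.05],[0,0,0,0,0,0,0.05],[0,0,0,0,0,0,0.05],[0,0,0,0,0,0,0.05],[0,0,0,0,0,-0.04,0.05],[0,0,0,0,0,-0.0933,0.05],[0,0,0,0.04,0,-0.1467,0.05],[0,0,0,0.08,0,-0.2,0.05],[0,0,0,0.08,0,-0.2,0.05],[0,0,0,0.08,0,-0.2,0.05]], grip_force=100)

```text
clock: 15.05
position: [0.4858, 0.1506, 0.2061]
tcp_rot: [-3.141, 0.002, -2.804]
contact_force: [-0.1, 0.5, -0.5]
finger_gap: 0.0503
grasp_force: 0.0
```

Run:
```python
from h import *
w=snap('wrist','w8.png');g=snap('side','s8.png');print(ctrl.observe()['contact_force'])
cv2.imwrite('pics/c8.png',np.hstack([w['frame'][0:300,160:480,::-1],cv2.resize(g['frame'][205:325,220:400,::-1],(450,300),interpolation=cv2.INTER_CUBIC)]))
```

```text
[-0.39725798  0.65291152 -0.34063772]
```

View pics/c8.png

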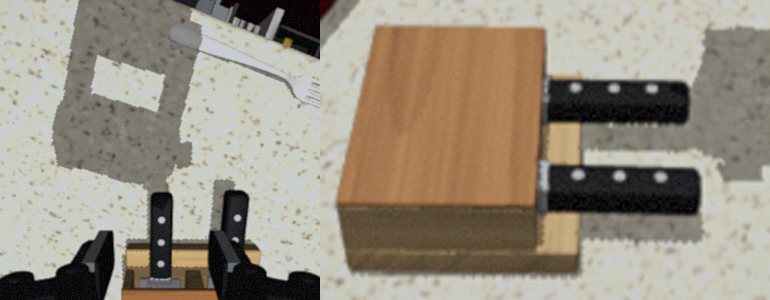

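The side and wrist views show the blade hidden under the cover, with only the handle out and level (end at side crop column 690, other handle at 701). The gripper is clear, so I'll hand in.

```bash
python3 -c "
from plant import ctrl, imaging
print(ctrl.finish_job())"
```

```text
the job is handed in; nothing more can be done
None
```

I pulled out the wrongly stowed cleaver, laid it flat on the worktop and let go, then regripped it and slid it blade first into its lane. The job is handed in at about 15 s; the last pictures showed only the handle out and the other cleaver in place, but the hand-in returned no verdict.

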